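Lock the bayonet filter cap into the filter head

TASK

Pick up the loose filter cap with the wing grip and fit it into the round mouth of the filter head: find the slots for its two lugs, press it down against the spring until its flange meets the rim, turn it clockwise (seen from above) as far as it goes and let go, so that it springs up into its locking notches and stays locked, upright. Work gently, without forcing the cap against the head, and leave the other things on the worktop where they stand.

Things in the scene. Friction and masses are not known exactly. Their poses are not given: they have to be found in the camera images.
- cap_center (a point): Centre (35 mm above the underside) of the filter cap: loose bright-metal cap, 0.16 kg, 70 mm tall, standing upright on the worktop. z points up its axis, x along lugs and wing grip; the same after a half turn. From the underside up: round stem 36 mm in diameter, 26 mm long, with two lugs; flange 64 mm in diameter, 6 mm thick; wing grip.
- cap_grip (a point): Middle of the cap's wing grip, 16 mm above cap_center, same axes: a bar 48 mm long (x), 14 mm thick (y), standing from 19 mm below this point (the flange's top) to 19 mm above it.
- filter_cap: The same cap; origin at the centre of its underside, same axes. Its two lugs stick out of the stem along +x and -x, 6 to 12 mm above this origin, 8 mm wide, reaching 25 mm from the axis. The 6 mm of stem below the lugs are a plain pilot, chamfered (3 mm high, 2.5 mm wide), that enters the bore before the lugs meet the rim.
- filter_head: Filter head, screwed to the worktop; origin at the centre of its underside, z up. Foot disc 104 mm in diameter, body 80 mm in diameter, rim of the mouth 60 mm up, two brass hose stubs along +y and -y. The force between cap and head must stay below 60 N in all (lugs pressed on the rim; turned against an edge or the stop it is reached at about 0.5 N m).
- mouth (a point): Centre of the head's rim; z up its axis, x as the head's. Bore 40 mm in diameter in a steel ring with two opposite slots, 13 mm wide, reaching 28 mm from the axis. They lie along x only roughly: up to 0.35 rad off either way, not reported; see them from above, or feel the lugs slide round the rim and drop in (a lug fits within 0.11 rad of its slot's middle). With lugs on the rim cap_center is 29 mm above.
- spring_plate (a joint): How far the sprung plate in the mouth is pressed down, m: 0 at rest, met by the cap when cap_center is 25 mm above the mouth point (4 N); 0.016 (10 N) when the cap's flange meets the rim (cap_center 9 mm above). Lugs can turn clockwise under the ring's lip only below 13 mm; anticlockwise they are blocked.
- notch_level (a point): Where cap_center rests when locked: 17 mm above the mouth point, on the axis (spring plate at 0.008). Turned clockwise from the slots, the lugs meet a stop about 1.15 rad (66 degrees) on; there a notch opens in the lip above each lug. Let go, the spring lifts the cap into it. Let go short of it the cap stays at 13 mm, or in the slots rises to 25 mm.
- weight: bystander: slim turned metal weight with a neck and a round head, 29 mm in diameter, 108 mm tall, standing; origin at the centre of its underside
- oil_bottle: bystander: small white bottle with a red pointed cap, 46 mm in diameter, 119 mm tall, standing; origin at the centre of its underside
- ring_gauge: bystander: plain steel ring 54 mm in diameter, 18 mm high, lying flat; origin at the centre of its underside
- adaptor: bystander: brass hexagon hose adaptor 27x31 mm, 40 mm tall, standing; origin at the centre of its underside
- gauge: bystander: round dial pressure gauge lying face up, 109x75 mm, 40 mm high; origin at the centre of its underside
- block_box: bystander: wooden box with brass clasps, 67x150 mm, 47 mm high; origin at the centre of its underside

How it is judged:
By the outcome, as a careful person would: the job done as asked, in the order asked, and still so for the second after the job is handed in, with the robot touching nothing.
It also fails if it takes over 72 s, if anything falls off the work surface, if the arm or the gripper's body presses on something with over 40 N, if the wrist force passes 120 N, or if a joint passes its speed limit or range.

ROBOT

A 6-joint arm with a two-finger parallel gripper is mounted at the origin on the work surface; the furniture and walls round the work are solid. World frame = base frame: x ahead of the robot, y to its left, z up, the work surface at z = 0. Lengths are in m, angles in degrees, forces in N, time in s.
With the tool pointing down it reaches from about 0.4 to 0.825 m from the base axis. Payload 7 kg.
Tool frame: the origin (TCP) lies at the very end of the fingers, on their centre line; the grasp point (between the pads) lies 19 mm behind it (r.hold_point_z is the distance from the TCP to the grasp point, in m); x points along the fingers, y is the direction in which the jaws open and shut, and the axes are right-handed (so a half turn about x gives the same grasp; the last joint's range is limited). The gripper opens to 88 mm and grips with 3 to 60 N. Pads are 19 mm wide; open, the fingers measure 130 mm over their backs; the gripper's body (78 mm by 193 mm) begins 47 mm behind the grasp point.
Start: joints at [16.507, 20.546, 0.682, 0, -70.136, -16.507], TCP at [0.675, -0, 0.227] pointing down, gripper open.
Joint ranges: [-176.03, 176.03], [-82.01, 121.73], [-58.28, 71.71], [-173.87, 95.51], [-174.79, -0.11], [-173.66, 173.66]. Speed limits (degrees/s): [136.94, 136.94, 172.46, 180, 180, 180].

INTERFACE

Orientations are given as [roll, pitch, yaw] about the fixed x, y, z axes, in that order (R = Rz(yaw) Ry(pitch) Rx(roll)).
In Python, from plant import r gives the robot as it stands. The module is installed in compiled form; this text tells all that it offers.
- The arm moves only by the shell command python3 -m creep 'ROWS' [FORCE]. ROWS is JSON, a list of rows, each a list of 7 numbers: the turn, a rotation vector about the tool's x, y, z in rad, then the shift along the tool's x, y, z in cm, then the opening in per cent of the stroke, from 0 (shut) to 100 (fully open). In form: [[rx, ry, rz, x, y, z, fingers], ...]. A call has 1 to 8 rows; each row shifts and turns the commanded pose from where the row before left it, along the tool's axes as they then stand; what a row does not reach is not made up. A row lasts 1/10 s, in which the tool goes at most 50 mm and 8.59 degrees, less where a joint would pass 70% of its speed; a pose out of reach is approached as far as the arm can. A call is refused whole if a number of a shift passes 5 or a number of a turn 0.15, either way. A call with a gripper value outside its range is refused whole. The fingers move at their own pace and stop on an object; FORCE is the grip in N (left out, the last holds). Time passes only in rows, so rows that do not move let the fingers close. It gives the time, the measured TCP pose, the force and the opening at its end, in the units of the state.
- r.get_state(): the state, without advancing time (a new reading comes with each control period).
- r.capture(name): name is "scene" or "side" or "wrist"; returns (picture, depth): 420x560x3 uint8, blue, green, red; 420x560 float32, m along the optical axis (not along the pixel's ray), 0 where there is no reading.
- r.camera_info(name): a dict with "fovy" (degrees; the focal length in pixels is half the picture's height over the tangent of half this angle, whatever the lens; pixels are square), "cx", "cy" (the principal point, pixels), "camera_from_world" (4x4, takes a point from world to camera coordinates). Camera axes: x right, y down, z forward; pixel columns grow to the right and rows downward; lengths in m; the calibration is good to about 2 mm. A picture is of the moment at which its call begins: read the wrist's pose just before it. camera_info takes no time and is no camera call; for the wrist camera it gives the pose at the moment of the call.
- r.close_job(): hands the job in, once; it reports no verdict.
Trained networks look in the newest picture that a camera, given by its name, has taken for a name from the list of things; names that differ only in an ending like _2 or _b are one class to them, and where a whole thing is asked for, a point or a joint stands for the part that bears it (a point fixed in the world has none). Each returns a list of dicts, best first, with "score" (0 to 1); they miss things now and then, are a little off and sometimes report something else, mostly with a low value. They report only what shows in the picture. A call takes as long as a camera call.
- r.look_for(query, camera): "rect" ([left, top, right, bottom] in pixels, round what is visible of it).
- r.masks_of(query, camera): "pixels" (420x560 bool, what is visible of it) and "rect" ([left, top, right, bottom] in pixels, round what is visible of it).
The state is a dict: "time_s": time; "joints": joint angles; "qd": joint speeds; "joint_torque": joint torques, N m; "tcp_pos": TCP position; "eef_rot": TCP orientation; "contact_force": force on the tool from outside, world axes, zero at the start; "moment": the same for the moment, N m; "gripper_width": finger opening in m.
Only numpy, scipy, OpenCV 4.12 (cv2) and the standard library are available. Lean on these libraries where they do the work, as an engineer would, in place of code of your own. Each camera call takes 0.05 s, during which the arm holds its last target. There are 200 camera calls.

## Working session

There is one attempt and no reset: what is moved stays moved. The work goes in short steps, Python scripts to look and compute and a shell command to move; the robot and the scene stay as the last step left them, time stands still between calls to the robot, and variables do not carry over. Pictures are saved under pics/ and viewed, about 8 in all and at most 12, crops included, and the job is handed in when it is done.

```bash
mkdir -p pics
cat > h.py <<'E'
import numpy as np,cv2
from plant import r
def K(n):
    i=r.camera_info(n); f=210/np.tan(np.radians(i["fovy"])/2); return f,i["cx"],i["cy"],np.array(i["camera_from_world"])
def cloud(n,d,k=None):
    f,cx,cy,T=k or K(n); v,u=np.mgrid[0:420,0:560]
    p=np.stack([(u-cx)*d/f,(v-cy)*d/f,d],-1); return (p-T[:3,3])@T[:3,:3]
def proj(n,P,k=None):
    f,cx,cy,T=k or K(n); c=T[:3,:3]@P+T[:3,3]; return f*c[0]/c[2]+cx,f*c[1]/c[2]+cy
E
python3 - <<'E'
from h import *
s=r.get_state(); print({k:np.round(v,3) for k,v in s.items()})
ims=[]
for n in ["scene","side","wrist"]:
    k=K(n);im,d=r.capture(n);ims.append(im);W=cloud(n,d,k)
    np.savez(f"{n}.npz",im=im,d=d,W=W)
    T=k[3];print(n,"campos",(-T[:3,:3].T@T[:3,3]).round(3))
    for q in ["filter_cap","filter_head"]:
        for m in r.masks_of(q,n)[:2]:
            p=W[m["pixels"]&(d>0)]
            print(n,q,round(m["score"],2),np.round(m["rect"]),p.min(0).round(3) if len(p) else "",p.max(0).round(3) if len(p) else "")
            if len(p):
                t=p[p[:,2]>p[:,2].max()-.008]; print("   top",len(t),np.median(t,0).round(3),t.min(0).round(3),t.max(0).round(3))
cv2.imwrite("pics/a.png",cv2.resize(np.vstack([np.hstack(ims[:2]),np.hstack([ims[2],ims[2]*0])]),(800,600)))
E
```

```text
{'time_s': np.float64(0.0), 'joints': array([ 1.6507e+01,  2.0591e+01,  6.3200e-01, -2.0000e-02, -7.0134e+01,
       -1.6509e+01]), 'qd': array([ 0.001, -0.09 ,  0.048, -0.011, -0.063, -0.053]), 'joint_torque': array([-1.0000e-03, -5.8273e+01,  2.9306e+01,  6.9970e+00,  7.0000e-03,
       -0.0000e+00]), 'tcp_pos': array([ 0.675, -0.   ,  0.226]), 'eef_rot': array([  94.973,   89.905, -175.036]), 'contact_force': array([ 0.215, -0.67 , -0.14 ]), 'moment': array([-0.022,  0.037, -0.002]), 'gripper_width': np.float64(0.088)}
scene campos [-0.178 -0.445  0.951]
scene filter_cap 0.72 [260. 219. 273. 256.] [ 0.44  -0.024 -0.001] [0.52  0.023 0.11 ]
   top 37 [ 0.455 -0.01   0.107] [ 0.448 -0.017  0.102] [ 0.466 -0.001  0.11 ]
scene filter_cap 0.7 [211. 198. 238. 229.] [ 0.444  0.085 -0.003] [0.546 0.15  0.076]
   top 69 [0.474 0.116 0.07 ] [0.451 0.109 0.068] [0.498 0.125 0.076]
scene filter_head 0.95 [311. 200. 352. 241.] [ 0.55  -0.175 -0.003] [ 0.699 -0.048  0.065]
   top 434 [ 0.602 -0.117  0.06 ] [ 0.563 -0.155  0.057] [ 0.643 -0.076  0.065]
side campos [ 0.137 -0.463  0.677]
side filter_cap 0.85 [201. 205. 228. 235.] [0.445 0.086 0.001] [0.534 0.167 0.072]
   top 127 [0.476 0.115 0.069] [0.452 0.108 0.064] [0.499 0.124 0.072]
side filter_head 0.6 [307. 228. 355. 277.] [ 0.551 -0.176 -0.   ] [ 0.651 -0.056  0.063]
   top 691 [ 0.599 -0.118  0.059] [ 0.563 -0.155  0.055] [ 0.642 -0.075  0.063]
wrist campos [ 0.676 -0.081  0.384]
wrist filter_cap 0.69 [426. 260. 465. 292.] [ 0.473 -0.039 -0.   ] [0.628 0.118 0.297]
   top 7 [ 0.628 -0.034  0.296] [ 0.627 -0.039  0.295] [ 0.628 -0.031  0.297]
wrist filter_head 0.69 [373. 330. 387. 338.] [0.552 0.17  0.034] [0.567 0.18  0.042]
   top 79 [0.559 0.176 0.039] [0.552 0.17  0.034] [0.567 0.18  0.042]
wrist filter_head 0.59 [299.   0. 410. 132.] [ 0.544 -0.171 -0.002] [ 0.656 -0.055  0.062]
   top 5047 [ 0.604 -0.117  0.059] [ 0.564 -0.154  0.054] [ 0.644 -0.075  0.062]
```

View pics/a.png

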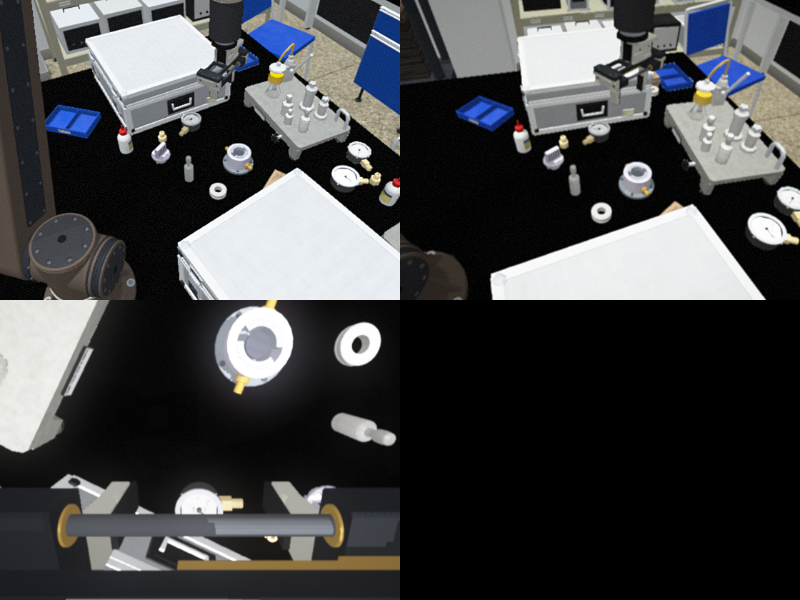

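Run:
```python
from h import *
from scipy.spatial.transform import Rotation as R
s=r.get_state();print(R.from_euler('xyz',s["eef_rot"],degrees=True).as_matrix().round(2))
for n in ["scene","side"]:
    z=np.load(n+".npz");W,d=z["W"],z["d"]
    S=(abs(W[...,0]-.475)<.04)&(abs(W[...,1]-.115)<.035)&(W[...,2]>.05)&(W[...,2]<.09)&(d>0)
    p=W[S];t=p[p[:,2]>.064]
    rc=cv2.minAreaRect((t[:,:2]*1000).astype(np.float32));print(n,len(t),rc,t[:,2].max())
    c=t[:,:2]-t[:,:2].mean(0);w=np.linalg.eigh(c.T@c);v=w[1][:,1];print("pca",np.degrees(np.arctan2(v[1],v[0])),t[:,:2].mean(0))
    for q in ["weight","oil_bottle","ring_gauge","adaptor","gauge","block_box"]:
        for m in r.masks_of(q,n)[:1]:
            pp=W[m["pixels"]&(d>0)];print(q,round(m["score"],2),np.percentile(pp,5,0).round(3),np.percentile(pp,95,0).round(3))
# top views: head from wrist at rim plane, cap from side at wing top
def ortho(n,c,z,h=.06,N=400):
    D=np.load(n+".npz");im=D["im"];k=K(n)
    a=np.array([proj(n,np.array([c[0]+dx,c[1]+dy,z]),k) for dx,dy in [(h,h),(h,-h),(-h,-h),(-h,h)]],np.float32)
    M=cv2.getPerspectiveTransform(a,np.array([[0,0],[N,0],[N,N],[0,N]],np.float32));return cv2.warpPerspective(im,M,(N,N),flags=cv2.INTER_CUBIC)
cv2.imwrite("pics/b.png",np.hstack([ortho("wrist",(.603,-.116),.06),ortho("side",(.475,.115),.07)]))
z=np.load("wrist.npz");W,d=z["W"],z["d"]
S=(np.hypot(W[...,0]-.603,W[...,1]+.116)<.045)&(abs(W[...,2]-.059)<.006)&(d>0);t=W[S][:,:2]
print("rim",cv2.minEnclosingCircle((t*1000).astype(np.float32)),np.median(W[S][:,2]))
```

```text
[[-0. -1.  0.]
 [-0.  0.  1.]
 [-1.  0. -0.]]
scene 105 ((474.6716613769531, 116.77009582519531), (15.376927375793457, 48.01906204223633), 86.31053161621094) 0.07635218046467293
pca 178.35195133897975 [0.47367669 0.11633107]
weight 0.55 [ 0.443 -0.023  0.001] [0.486 0.004 0.107]
oil_bottle 0.74 [0.449 0.092 0.027] [0.493 0.137 0.071]
ring_gauge 0.96 [ 0.432 -0.142  0.001] [ 0.479 -0.098  0.021]
adaptor 0.55 [0.544 0.159 0.001] [0.58  0.18  0.042]
gauge 0.71 [0.618 0.091 0.008] [0.706 0.153 0.043]
block_box 0.73 [0.45  0.092 0.018] [0.495 0.131 0.071]
side 132 ((475.354736328125, 116.85427856445312), (16.466636657714844, 47.61338424682617), 89.38526153564453) 0.07211717977761245
pca 177.39916486998408 [0.47464843 0.11579928]
weight 0.9 [ 0.443 -0.023  0.007] [ 0.464 -0.005  0.104]
oil_bottle 0.88 [0.43  0.232 0.009] [0.466 0.258 0.097]
ring_gauge 0.74 [ 0.432 -0.144  0.004] [ 0.477 -0.099  0.02 ]
adaptor 0.65 [0.544 0.159 0.001] [0.566 0.179 0.04 ]
gauge 0.64 [0.619 0.09  0.012] [0.705 0.153 0.042]
block_box 0.74 [ 0.551 -0.268  0.045] [ 0.602 -0.246  0.049]
rim ((603.9428100585938, -114.88851165771484), 39.96900939941406) 0.05910681852279201
```

View pics/b.png

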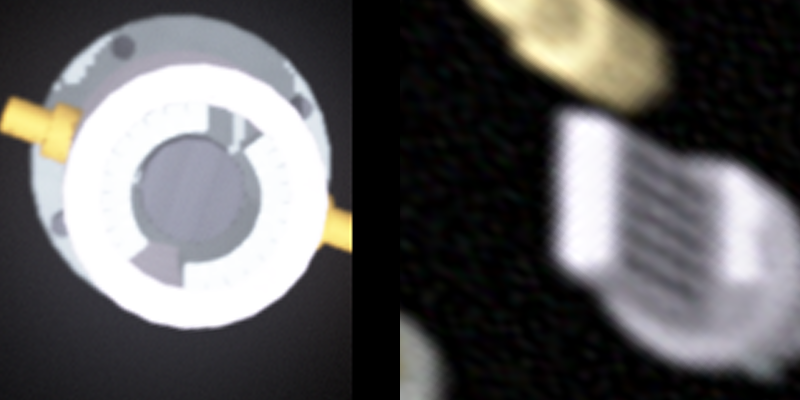

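Run:
```python
from h import *
f,cx,cy,T=K("wrist");print(f,cx,cy,T[:3,:3].round(3))
c=-T[:3,:3].T@T[:3,3]
for dy in [-.05,-.035,0,.03]: print(dy,np.round(proj("wrist",c+np.array([0,dy,-.27])),0))
for n in ["scene","side"]:
    z=np.load(n+".npz");W,d=z["W"],z["d"]
    for nm,cc,hh in [("cap",(.475,.116),.09),("head",(.604,-.116),.125),("mid",(.54,0),.15)]:
        S=(d>0)&(np.hypot(W[...,0]-cc[0],W[...,1]-cc[1])<.2)&(W[...,2]>hh)&(W[...,2]<.2)
        p=W[S]; print(n,nm,len(p),p.min(0).round(3) if len(p) else '',p.max(0).round(3) if len(p) else '')
        if len(p): 
            q=np.unique((p[:,:2]/.03).round().astype(int),axis=0)*3; print(q.tolist()[:40])
```

```text
349.09828820556146 280.5103311316002 210.92774015372652 [[-1.     0.001  0.   ]
 [ 0.001  0.955  0.297]
 [ 0.     0.297 -0.955]]
-0.05 [280.  27.]
-0.035 [280.  51.]
0 [281. 103.]
0.03 [281. 144.]
scene cap 2392 [ 0.44  -0.017  0.09 ] [0.655 0.311 0.192]
[[45, -3], [45, 0], [45, 24], [45, 27], [48, 0], [51, 27], [51, 30], [54, 27], [54, 30], [57, 24], [57, 27], [57, 30], [60, 24], [60, 27], [63, 21], [63, 24], [66, 21]]
scene head 0  
scene mid 0  
side cap 2952 [ 0.439 -0.018  0.09 ] [0.654 0.31  0.192]
[[45, -3], [45, 0], [45, 24], [45, 27], [51, 27], [51, 30], [54, 27], [54, 30], [57, 24], [57, 27], [57, 30], [60, 24], [60, 27], [63, 21], [63, 24], [66, 21]]
side head 0  
side mid 0
```

```bash
python3 -m creep '[[0,0,0,2.2,1.8,-0.9,100],[0,0,0,2.2,1.8,-0.9,100],[0,0,0,2.2,1.8,-0.9,100],[0,0,0,2.1,1.7,-0.9,100],[0,0,0,0,0,0,100],[0,0,0,0,0,0,100]]'
cat > head.py <<'E'
from h import *
import sys
k=K("wrist");im,d=r.capture("wrist");W=cloud("wrist",d,k);np.savez("w2.npz",im=im,d=d,W=W)
print(r.get_state()["tcp_pos"])
S=(np.hypot(W[...,0]-.603,W[...,1]+.116)<.046)&(abs(W[...,2]-.059)<.006)&(d>0);t=W[S][:,:2]
print("rim",cv2.minEnclosingCircle((t*1000).astype(np.float32)),np.median(W[S][:,2]))
zr=np.median(W[S][:,2]);c=(.604,-.116);h=.045;N=600
a=np.array([proj("wrist",np.array([c[0]+dx,c[1]+dy,zr]),k) for dx,dy in [(h,h),(h,-h),(-h,-h),(-h,h)]],np.float32)
M=cv2.getPerspectiveTransform(a,np.array([[0,0],[N,0],[N,N],[0,N]],np.float32))
cv2.imwrite("pics/"+sys.argv[1],cv2.warpPerspective(im,M,(N,N),flags=cv2.INTER_CUBIC))
E
python3 head.py c.png
```

```text
time_s: 1.65
tcp_pos: [0.6041, -0.0362, 0.1398]
eef_rot: [-170.3, 90.0, -80.3]
contact_force: [0.7, 0.7, 0.2]
gripper_width: 0.0875
[ 0.60491196 -0.03595033  0.14035223]
rim ((603.9446411132812, -114.9645004272461), 39.95749282836914) 0.05913295361742237
```

View pics/c.png

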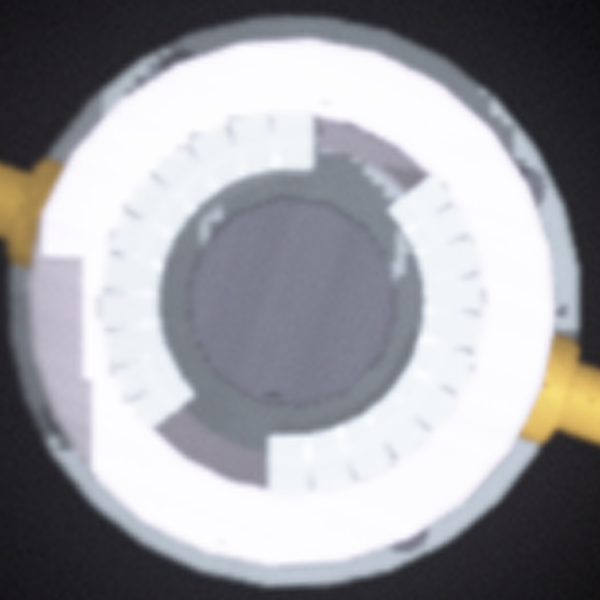

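```bash
python3 -m creep '[[-0.143,0,0,-1,0,0,100],[-0.143,0,0,-1,0,0,100],[-0.143,0,0,-1,0,0,100],[-0.143,0,0,-1,0,0,100],[-0.143,0,0,-1,0,0,100],[-0.143,0,0,-1,0,0,100],[-0.143,0,0,0,0,0,100],[-0.143,0,0,0,0,0,100]]'; python3 -m creep '[[-0.143,0,0,0,0,0,100],[-0.143,0,0,0,0,0,100],[-0.141,0,0,0,0,0,100],[0,0,0,0,-3.8,3.2,100],[0,0,0,0,-3.8,3.2,100],[0,0,0,0,-3.8,3.2,100],[0,0,0,0,-3.8,3.3,100],[0,0,0,0,0,0,100]]'
cat > cap.py <<'E'
from h import *
from scipy.spatial.transform import Rotation as R
k=K("wrist");s=r.get_state();im,d=r.capture("wrist");W=cloud("wrist",d,k)
print(s["tcp_pos"].round(4),s["joints"].round(1));print(R.from_euler('xyz',s["eef_rot"],degrees=True).as_matrix().round(3))
p=W[(d>0)&(np.hypot(W[...,0]-.475,W[...,1]-.116)<.04)&(W[...,2]>.06)&(W[...,2]<.08)]
rc=cv2.minAreaRect((p[:,:2]*1000).astype(np.float32));print(len(p),rc,np.median(p[:,2]))
c=p[:,:2]-p[:,:2].mean(0);v=np.linalg.eigh(c.T@c)[1][:,1];print("pca",np.degrees(np.arctan2(v[1],v[0])))
cv2.imwrite("pics/d.png",im)
E
python3 cap.py
```

```text
time_s: 2.5
tcp_pos: [0.6055, -0.0355, 0.2012]
eef_rot: [-146.9, 89.8, 9.0]
contact_force: [-0.5, -0.2, 0.3]
gripper_width: 0.0874
time_s: 3.3
tcp_pos: [0.4734, 0.12, 0.2013]
eef_rot: [-135.3, 89.8, 45.0]
contact_force: [1.2, 0.4, 1.1]
gripper_width: 0.0876
[0.4734 0.12   0.2013] [ 37.3   3.8 -24.5  -0.  -61.5  53. ]
[[ 0.003  0.006 -1.   ]
 [ 0.003 -1.    -0.006]
 [-1.    -0.002 -0.003]]
899 ((477.0559387207031, 118.74781799316406), (15.144619941711426, 48.12672424316406), 88.18154907226562) 0.06954293991790023
pca 178.4169109575846
```

View pics/d.png

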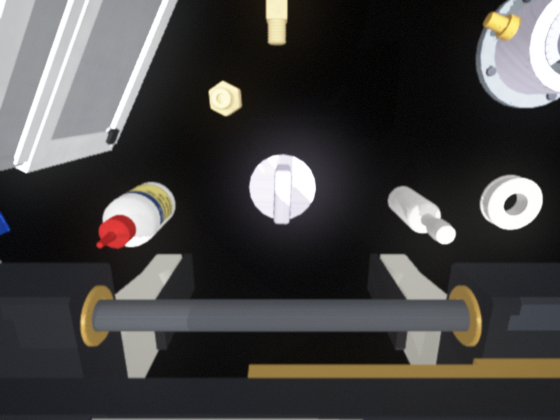

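```bash
python3 -m creep '[[0,0,0,3,0.2,-0.2,100],[0,0,0,3,0,0,100],[0,0,0,3,0,0,100],[0,0,0,3,0,0,100],[0,0,0,1.5,0,0,100],[0,0,0,0,0,0,100],[0,0,0,0,0,0,100]]'
python3 - <<'E'
from h import *
from scipy.spatial.transform import Rotation as R
for i in range(3):
    k=K("wrist");im,d=r.capture("wrist");print(r.get_state()["tcp_pos"].round(4))
W=cloud("wrist",d,k);p=W[(d>0)&(np.hypot(W[...,0]-.475,W[...,1]-.116)<.04)&(W[...,2]>.06)&(W[...,2]<.08)]
print(len(p),cv2.minAreaRect((p[:,:2]*1000).astype(np.float32)) if len(p) else '')
cv2.imwrite("pics/e.png",im)
E
```

```text
time_s: 4.05
tcp_pos: [0.4784, 0.1137, 0.0651]
eef_rot: [171.1, 90.0, -8.9]
contact_force: [0.2, 0.8, 0.6]
gripper_width: 0.0876
[0.4785 0.114  0.0656]
[0.4785 0.1141 0.0658]
[0.4783 0.1141 0.0658]
2090 ((481.7425537109375, 118.67646789550781), (15.119428634643555, 39.4410400390625), 88.57415771484375)
```

View pics/e.png

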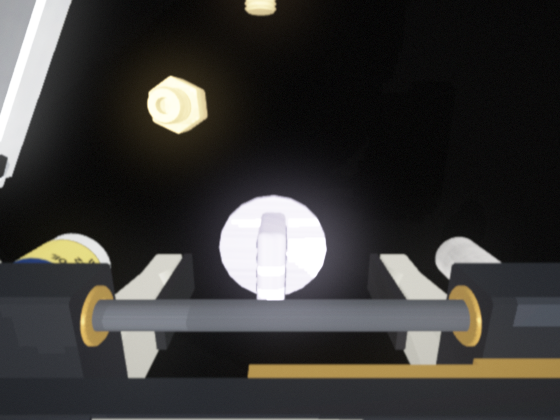

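```bash
python3 -m creep '[[0,0,0,1.5,-0.25,0.18,100],[0,0,0,1.4,0,0,100],[0,0,0,0,0,0,100],[0,0,0,0,0,0,40],[0,0,0,0,0,0,40],[0,0,0,0,0,0,40]]'; python3 -m creep '[[0,0,0,0,0,0,10],[0,0,0,0,0,0,10],[0,0,0,0,0,0,0],[0,0,0,0,0,0,0],[0,0,0,0,0,0,0],[0,0,0,0,0,0,0]]' 30
```

```text
time_s: 4.8
tcp_pos: [0.4759, 0.1165, 0.0364]
eef_rot: [-146.4, 89.9, 33.6]
contact_force: [0.6, 0.8, -0.8]
gripper_width: 0.069
time_s: 5.4
tcp_pos: [0.4754, 0.1162, 0.0355]
eef_rot: [37.3, 90.0, -142.7]
contact_force: [-0.4, 0.1, -0.4]
gripper_width: 0.021
```

```bash
python3 -m creep '[[0,0,0,0,0,0,0],[0,0,0,0,0,0,0],[0,0,0,0,0,0,0]]' 35; python3 -m creep '[[0,0,0,-1,0,0,0],[0,0,0,-2.5,0,0,0],[0,0,0,-3,0,0,0],[0,0,0,-3,0,0,0],[0,0,0,-3,0,0,0],[0,0,0,0,0,0,0],[0,0,0,0,0,0,0]]'
```

```text
time_s: 5.7
tcp_pos: [0.4754, 0.1163, 0.0356]
eef_rot: [-134.7, 90.0, 45.4]
contact_force: [0.5, 0.4, -0.3]
gripper_width: 0.0139
time_s: 6.4
tcp_pos: [0.4753, 0.1163, 0.1615]
eef_rot: [-133.2, 89.9, 46.8]
contact_force: [-0.1, 0.3, -2.1]
gripper_width: 0.0141
```

```bash
python3 -m creep '[[0,0,0,0,2,-1.1,0],[0,0,0,0,3.9,-2.2,0],[0,0,0,0,3.9,-2.2,0],[0,0,0,0,3.9,-2.2,0],[0,0,0,0,3.9,-2.2,0],[0,0,0,0,3.5,-2,0],[0,0,0,0,2,-1,0],[0,0,0,0,0,0,0]]'; python3 -m creep '[[0.12,0,0,0,0,0,0],[0.12,0,0,0,0,0,0],[0.12,0,0,0,0,0,0],[0.12,0,0,0,0,0,0],[0,0,0,0,0,0,0],[0,0,0,0,0,0,0],[0,0,0,0,0,0,0]]'
cat > hand.py <<'E'
from h import *
from scipy.spatial.transform import Rotation as R
import sys
for n in ["scene","side"]:
    im,d=r.capture(n);s=r.get_state();W=cloud(n,d);t=s["tcp_pos"]
    M=R.from_euler('xyz',s["eef_rot"],degrees=True).as_matrix()
    if n=="scene": print(t.round(4),s["joints"].round(1));print(M.round(3))
    np.savez("h_"+n+".npz",im=im,d=d,W=W)
    zf=t[2]-.0356+.029  # flange mid
    S=(d>0)&(np.hypot(W[...,0]-t[0],W[...,1]-t[1])<.05)&(W[...,2]>t[2]-.045)&(W[...,2]<t[2]+.005)
    for m in r.masks_of("filter_cap",n)[:1]: print(n,m["score"],m["rect"])
    F=S&(abs(W[...,2]-zf)<.003);p=W[F]
    # circle fit r=32 on flange side wall
    from scipy.optimize import least_squares
    q=p[:,:2]; rr=least_squares(lambda c:np.hypot(*(q-c).T)-.032,t[:2],loss="soft_l1",f_scale=.001)
    print(n,"flange",len(q),rr.x.round(4),"rms",np.sqrt(np.mean(rr.fun**2)).round(4),"z stem",W[S][:,2].min().round(4))
    x=proj(n,t-[0,0,.02]); a,b=int(x[0]),int(x[1])
    cv2.imwrite(f"pics/{sys.argv[1]}_{n}.png",cv2.resize(im[b-50:b+50,a-50:a+50],(400,400),interpolation=cv2.INTER_CUBIC))
a=[cv2.imread(f"pics/{sys.argv[1]}_{n}.png") for n in("scene","side")];cv2.imwrite(f"pics/{sys.argv[1]}.png",np.hstack(a))
E
python3 hand.py f
```

```text
time_s: 7.2
tcp_pos: [0.6042, -0.1175, 0.1582]
eef_rot: [8.4, 89.8, -171.7]
contact_force: [-0.3, 0.6, -2.0]
gripper_width: 0.0137
time_s: 7.9
tcp_pos: [0.6041, -0.1145, 0.1602]
eef_rot: [25.5, 90.0, 178.2]
contact_force: [0.1, 0.2, -1.5]
gripper_width: 0.0141
[ 0.6042 -0.1146  0.1603] [  7.4  17.8 -12.4  -0.  -59.8  55.2]
[[-0.001 -0.46  -0.888]
 [ 0.    -0.888  0.46 ]
 [-1.     0.     0.001]]
scene 0.85 [324.7, 170.3, 349.6, 195.9]
scene flange 70 [ 0.6076 -0.115 ] rms 0.0054 z stem 0.1267
side 0.74 [319.8, 190.8, 353.8, 222.8]
side flange 136 [ 0.6077 -0.115 ] rms 0.0048 z stem 0.128
```

View pics/f.png

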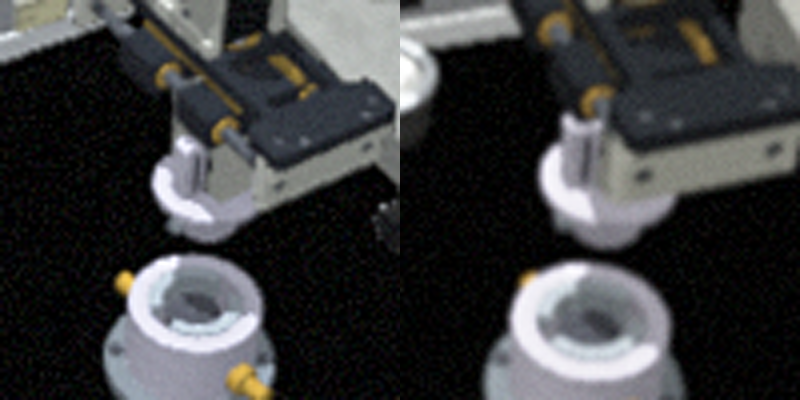

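Run:
```python
from h import *
from scipy.optimize import least_squares
t=np.array([.6042,-.1146,.1603])
for n in ["scene","side"]:
    z=np.load(f"h_{n}.npz");W,d=z["W"],z["d"]
    def fit(z0,z1,R,lab):
        S=(d>0)&(np.hypot(W[...,0]-t[0],W[...,1]-t[1])<R+.006)&(np.hypot(W[...,0]-t[0],W[...,1]-t[1])>R-.006)&(W[...,2]>z0)&(W[...,2]<z1)
        q=W[S][:,:2]
        rr=least_squares(lambda c:np.hypot(*(q-c).T)-R,t[:2],loss="cauchy",f_scale=.0007)
        print(n,lab,len(q),rr.x.round(4),np.median(abs(rr.fun)).round(4))
    u=t[2]-.0356
    fit(u+.026,u+.031,.032,"flange");fit(u+.025,u+.029,.032,"flange lo");fit(u+.003,u+.024,.018,"stem");fit(.02,.055,.040,"head")
```

```text
scene flange 33 [ 0.6064 -0.1156] 0.0006
scene flange lo 17 [ 0.6066 -0.1154] 0.0004
scene stem 44 [ 0.6042 -0.1138] 0.0013
scene head 311 [ 0.6041 -0.1148] 0.0007
side flange 54 [ 0.6054 -0.1147] 0.0005
side flange lo 25 [ 0.6055 -0.1144] 0.0003
side stem 72 [ 0.6049 -0.1148] 0.0006
side head 413 [ 0.6039 -0.1143] 0.0005
```

```bash
python3 -m creep '[[0,0,0,1.5,0,0.12,0],[0,0,0,2,0,0,0],[0,0,0,2,0,0,0],[0,0,0,0.8,0,0,0],[0,0,0,0.2,0,0,0],[0,0,0,0.1,0,0,0],[0,0,0,0,0,0,0]]'; python3 -m creep '[[0,0,0,0.1,0,0,0],[0,0,0,0.1,0,0,0],[0,0,0,0,0,0,0]]'
```

```text
time_s: 8.8
tcp_pos: [0.604, -0.1142, 0.0954]
eef_rot: [-154.0, 89.9, -1.5]
contact_force: [-0.4, -0.6, -0.4]
gripper_width: 0.0137
time_s: 9.1
tcp_pos: [0.6034, -0.1142, 0.0928]
eef_rot: [-141.4, 90.0, 11.1]
contact_force: [0.6, -0.8, -2.6]
gripper_width: 0.0139
```

```bash
for i in 1 2; do python3 -m creep '[[0,0,0,0.1,0,0,0],[0,0,0,0.1,0,0,0],[0,0,0,0,0,0,0]]'; done; python3 -c "
from h import *;s=r.get_state();print(s['moment'].round(3),s['contact_force'])"
```

```text
time_s: 9.4
tcp_pos: [0.6032, -0.1142, 0.0904]
eef_rot: [27.4, 90.0, 179.9]
contact_force: [-0.7, 0.7, -2.0]
gripper_width: 0.0137
time_s: 9.7
tcp_pos: [0.6032, -0.1142, 0.0883]
eef_rot: [22.7, 90.0, 175.2]
contact_force: [0.3, 0.0, -1.7]
gripper_width: 0.0138
[-0.038  0.078  0.061] [ 0.31450333  0.03901271 -1.72406459]
```

```bash
for i in 1 2; do python3 -m creep '[[0,0,0,0.1,0,0,0],[0,0,0,0.1,0,0,0],[0,0,0,0,0,0,0]]'; done; python3 -c "
from h import *;s=r.get_state();print(s['moment'].round(3),s['contact_force'])"
```

```text
time_s: 10.0
tcp_pos: [0.6033, -0.1142, 0.0864]
eef_rot: [21.3, 90.0, 173.8]
contact_force: [-0.6, 0.3, -0.9]
gripper_width: 0.0138
time_s: 10.3
tcp_pos: [0.6035, -0.1142, 0.0849]
eef_rot: [-170.4, 90.0, -17.8]
contact_force: [-1.1, 1.2, 3.1]
gripper_width: 0.0139
[0.092 0.501 0.018] [-1.10719518  1.22508021  3.12787991]
```

```bash
for i in 1 2; do python3 -m creep '[[0,0,0,0.1,0,0,0],[0,0,0,0.1,0,0,0],[0,0,0,0.1,0,0,0],[0,0,0,0,0,0,0]]'; done; python3 -c "
from h import *;s=r.get_state();print(s['moment'].round(3),s['contact_force'])"
```

```text
time_s: 10.7
tcp_pos: [0.6035, -0.1142, 0.0816]
eef_rot: [-162.7, 90.0, -10.1]
contact_force: [-1.5, 0.4, 4.1]
gripper_width: 0.0136
time_s: 11.1
tcp_pos: [0.6035, -0.1142, 0.0786]
eef_rot: [-176.0, 90.0, -23.5]
contact_force: [-1.0, 0.0, 5.5]
gripper_width: 0.0139
[0.022 0.518 0.008] [-1.0427542   0.0362889   5.49223873]
```

```bash
python3 -m creep '[[0,0,0,0.1,0,0,0],[0,0,0,0.1,0,0,0],[0,0,0,0.1,0,0,0],[0,0,0,0.1,0,0,0],[0,0,0,0.1,0,0,0],[0,0,0,0,0,0,0]]'; for i in 1 2 3; do python3 -m creep '[[0,0,0,0.1,0,0,0],[0,0,0,0,0,0,0]]'; done; python3 -c "
from h import *;s=r.get_state();print(s['moment'].round(3),s['contact_force'])"
```

```text
time_s: 11.7
tcp_pos: [0.6035, -0.1142, 0.0738]
eef_rot: [-171.1, 90.0, -18.6]
contact_force: [-1.6, 0.1, 7.0]
gripper_width: 0.0138
time_s: 11.9
tcp_pos: [0.6035, -0.1142, 0.0729]
eef_rot: [-169.2, 90.0, -16.7]
contact_force: [-1.5, 0.4, 7.1]
gripper_width: 0.014
time_s: 12.1
tcp_pos: [0.6035, -0.1143, 0.0719]
eef_rot: [-172.4, 90.0, -19.8]
contact_force: [-2.4, 0.9, 8.2]
gripper_width: 0.0138
time_s: 12.3
tcp_pos: [0.6035, -0.1142, 0.071]
eef_rot: [-171.9, 90.0, -19.4]
contact_force: [-1.5, 0.8, 8.6]
gripper_width: 0.0136
[ 0.209  0.894 -0.016] [-1.54234761  0.77238204  8.55575276]
```

```bash
for i in 1 2 3 4; do python3 -m creep '[[0,0,0,0.05,0,0,0],[0,0,0,0,0,0,0]]' | sed -n 2,4p; done
```

```text
tcp_pos: [0.6035, -0.1142, 0.0706]
eef_rot: [-170.2, 90.0, -17.6]
contact_force: [-0.6, 0.6, 9.1]
tcp_pos: [0.6035, -0.1143, 0.0701]
eef_rot: [-169.2, 90.0, -16.7]
contact_force: [-2.3, 0.6, 8.7]
tcp_pos: [0.6035, -0.1143, 0.0697]
eef_rot: [-168.7, 90.0, -16.2]
contact_force: [-2.1, 0.5, 8.5]
tcp_pos: [0.6036, -0.1142, 0.0696]
eef_rot: [-172.3, 90.0, -19.8]
contact_force: [-3.9, 1.4, 12.1]
```

```bash
m(){ python3 -c "
from h import *
from scipy.spatial.transform import Rotation as R
s=r.get_state();M=R.from_euler('xyz',s['eef_rot'],degrees=True).as_matrix();print('mom',s['moment'].round(3),'F',s['contact_force'].round(1),'yaw of -toolz',np.degrees(np.arctan2(-M[1,2],-M[0,2])).round(2),s['tcp_pos'].round(4))"; }
m; python3 -m creep '[[0.05,0,0,-0.03,-0.006,0,0],[0.05,0,0,0,-0.006,0,0],[0,0,0,0,0,0,0]]' >/dev/null; m
python3 -m creep '[[0.05,0,0,0,-0.006,0,0],[0.05,0,0,0,-0.006,0,0],[0,0,0,0,0,0,0]]' >/dev/null; m
```

```text
mom [ 0.411  1.469 -0.006] F [-3.9  1.4 12.1] yaw of -toolz -27.47 [ 0.6036 -0.1142  0.0696]
mom [-0.143  0.562  0.032] F [-2.2 -0.4  8.7] yaw of -toolz -33.29 [ 0.6041 -0.1142  0.0697]
mom [-0.164  0.338 -0.091] F [-1.3 -0.4  8.7] yaw of -toolz -39.02 [ 0.6045 -0.1142  0.0698]
```

```bash
cat > m.py <<'E'
from h import *
from scipy.spatial.transform import Rotation as R
s=r.get_state();M=R.from_euler('xyz',s['eef_rot'],degrees=True).as_matrix();print('mom',s['moment'].round(3),'F',s['contact_force'].round(1),'yaw',np.degrees(np.arctan2(-M[1,2],-M[0,2])).round(2),s['tcp_pos'].round(4),s['joints'][5].round(1))
E
for i in 1 2 3; do python3 -m creep '[[0.05,0,0,0,-0.006,0,0],[0.05,0,0,0,-0.006,0,0],[0.05,0,0,0,-0.006,0,0],[0.05,0,0,0,-0.006,0,0],[0,0,0,0,0,0,0]]' >/dev/null; python3 m.py;done
```

```text
mom [-0.265  0.198 -0.048] F [-0.  -0.8  8.8] yaw -50.48 [ 0.6049 -0.114   0.0699] 32.0
mom [-0.263  0.222 -0.052] F [-0.3 -0.7  9.3] yaw -61.93 [ 0.605  -0.1139  0.0699] 20.5
mom [-0.102  0.402 -0.057] F [-0.5  0.2  9. ] yaw -73.4 [ 0.6051 -0.1137  0.0698] 9.0
```

```bash
python3 -m creep '[[0.05,0,0,0,-0.006,0,0],[0.05,0,0,0,-0.006,0,0],[0.05,0,0,0,-0.006,0,0],[0,0,0,0,0,0,0]]' >/dev/null; python3 m.py; for i in 1 2 3; do python3 -m creep '[[0.03,0,0,0,-0.003,0,0],[0,0,0,0,0,0,0]]' >/dev/null; python3 m.py;done
```

```text
mom [-0.191  0.398 -0.056] F [-1.  -0.4  8.9] yaw -81.99 [ 0.6052 -0.1138  0.0698] 0.4
mom [-0.214  0.399 -0.036] F [-0.  -1.1 10.2] yaw -83.67 [ 0.6053 -0.1137  0.0698] -1.2
mom [-0.169  0.466 -0.056] F [-1.9  0.1  7.9] yaw -85.39 [ 0.6052 -0.1137  0.0698] -2.9
mom [-0.078  0.402 -0.026] F [-1.7 -0.2  8.7] yaw -87.1 [ 0.6052 -0.1137  0.0698] -4.7
```

```bash
for i in 1 2 3 4 5; do python3 -m creep '[[0.02,0,0,0,-0.002,0,0],[0,0,0,0,0,0,0]]' >/dev/null; python3 m.py;done
```

```text
mom [-0.066  0.535  0.08 ] F [-1.3  0.1  8.6] yaw -88.23 [ 0.6052 -0.1137  0.0698] -5.8
mom [0.019 0.797 0.1  ] F [-2.1  0.5  9.1] yaw -89.37 [ 0.605  -0.1137  0.0697] -6.9
mom [0.221 1.037 0.136] F [-2.7  0.8 10.3] yaw -90.52 [ 0.6047 -0.1136  0.0697] -8.1
mom [0.44  1.324 0.143] F [-3.9  1.3 11. ] yaw -91.66 [ 0.6044 -0.1136  0.0696] -9.2
mom [0.627 1.764 0.245] F [-4.5  1.7 11.3] yaw -92.81 [ 0.6041 -0.1135  0.0696] -10.4
```

```bash
python3 -m creep '[[0,0,0,0,0.05,0,0],[0,0,0,0,0.05,0,0],[0,0,0,0,0,0,0]]' >/dev/null; python3 m.py; for i in 1 2; do python3 -m creep '[[0.015,0,0,0,0,0,0],[0,0,0,0,0,0,0]]' >/dev/null; python3 m.py;done
```

```text
mom [0.377 0.828 0.222] F [-2.8  1.2  9.9] yaw -92.77 [ 0.604  -0.1135  0.0697] -10.3
mom [0.62  1.126 0.214] F [-3.3  1.9  9.8] yaw -93.66 [ 0.6037 -0.1135  0.0697] -11.2
mom [0.606 1.346 0.248] F [-3.6  1.3 10. ] yaw -94.51 [ 0.6035 -0.1134  0.0697] -12.1
```

```bash
for i in 1 2 3; do python3 -m creep '[[0.015,0,0,0,0.05,0,0],[0,0,0,0,0,0,0]]' >/dev/null; python3 m.py;done
```

```text
mom [0.484 0.845 0.487] F [-2.2  1.4  9.3] yaw -95.34 [ 0.6034 -0.1134  0.0697] -12.9
mom [0.264 0.359 0.669] F [-0.8  0.4  8.5] yaw -96.17 [ 0.6034 -0.1134  0.0698] -13.8
mom [ 0.08  -0.101  0.785] F [-0.   0.4  6.5] yaw -97.01 [ 0.6033 -0.1133  0.0698] -14.7
```

```bash
python3 -m creep '[[-0.03,0,0,0,0,0,0],[0,0,0,0,0,0,0]]' >/dev/null; python3 m.py
```

```text
mom [ 0.124 -0.06   0.452] F [0.2 0.  7.7] yaw -95.25 [ 0.6033 -0.1133  0.0698] -12.9
```

```bash
python3 -m creep '[[-0.02,0,0,0,0,0,0],[0,0,0,0,0,0,0]]' >/dev/null; python3 m.py; python3 -m creep '[[0,0,0,-0.1,0,0,0],[0,0,0,-0.1,0,0,0],[0,0,0,-0.1,0,0,0],[0,0,0,-0.1,0,0,0],[0,0,0,-0.05,0,0,0],[0,0,0,0,0,0,0]]' >/dev/null; python3 m.py; python3 -m creep '[[0,0,0,-0.05,0,0,0],[0,0,0,-0.05,0,0,0],[0,0,0,0,0,0,0]]' >/dev/null; python3 m.py
```

```text
mom [ 0.112 -0.018  0.168] F [-0.1  0.4  8. ] yaw -94.15 [ 0.6032 -0.1134  0.0698] -11.8
mom [-0.155 -1.973  0.194] F [ 5.  -1.5  3.7] yaw -94.22 [ 0.6031 -0.1133  0.0739] -11.8
mom [-0.279 -2.162  0.161] F [ 5.6 -0.2  3.8] yaw -94.22 [ 0.6031 -0.1133  0.0748] -11.8
```

```bash
for i in 1 2; do python3 -m creep '[[0,0,0,-0.05,0,0,0],[0,0,0,-0.05,0,0,0],[0,0,0,0,0,0,0]]' >/dev/null; python3 m.py; done
```

```text
mom [-0.318 -2.204  0.231] F [ 5.2 -1.   3.5] yaw -94.22 [ 0.6031 -0.1133  0.0757] -11.8
mom [-0.304 -2.231  0.233] F [ 4.8 -0.8  3.2] yaw -94.22 [ 0.6031 -0.1133  0.0767] -11.8
```

```bash
python3 -m creep '[[0,0,0,-0.05,-0.04,0,0],[0,0,0,0,-0.04,0,0],[0,0,0,0,0,0,0]]' >/dev/null; python3 m.py; python3 -m creep '[[0,0,0,0,0,0,20],[0,0,0,0,0,0,40],[0,0,0,0,0,0,60],[0,0,0,0,0,0,60],[0,0,0,0,0,0,60],[0,0,0,0,0,0,60]]'
```

```text
mom [-0.071 -1.884  0.202] F [4.5 0.5 3.1] yaw -94.23 [ 0.6032 -0.1133  0.077 ] -11.8
time_s: 21.3
tcp_pos: [0.6024, -0.1134, 0.0767]
eef_rot: [94.2, 90.0, 179.9]
contact_force: [-0.2, -0.1, -0.8]
gripper_width: 0.0506
```

Released; lift clear and check where the cap rests.

```bash
python3 -m creep '[[0,0,0,0,0,0,70],[0,0,0,-2,0,0,70],[0,0,0,-3,0,0,70],[0,0,0,-3,0,0,70],[0,0,0,-3,0,0,70],[0,0,0,0,0,-4,70],[0,0,0,0,0,0,70]]'
cat > chk.py <<'E'
from h import *
import sys
ims=[]
for n in ["wrist","scene","side"]:
    k=K(n);im,d=r.capture(n);W=cloud(n,d,k)
    S=(d>0)&(np.hypot(W[...,0]-.604,W[...,1]+.1146)<.034)&(W[...,2]>.09)&(W[...,2]<.135);p=W[S]
    if len(p):
        t=p[p[:,2]>np.percentile(p[:,2],98)-.008]
        c=t[:,:2]-t[:,:2].mean(0);v=np.linalg.eigh(c.T@c)[1][:,1]
        print(n,len(t),"top z",np.percentile(t[:,2],[50,90]).round(4),cv2.minAreaRect((t[:,:2]*1000).astype(np.float32)),"yaw",np.degrees(np.arctan2(v[1],v[0])).round(1))
    F=(d>0)&(abs(np.hypot(W[...,0]-.604,W[...,1]+.1146)-.026)<.004)&(W[...,2]<.09)&(W[...,2]>.06); q=W[F]
    if len(q): 
        A=np.c_[q[:,:2]-[.604,-.1146],np.ones(len(q))];co=np.linalg.lstsq(A,q[:,2],rcond=None)[0];print("  flange top z (locked .080), tilt",np.median(q[:,2]).round(4),co.round(4))
    G=(d>0)&(abs(np.hypot(W[...,0]-.604,W[...,1]+.1146)-.037)<.002)&(W[...,2]<.068)&(W[...,2]>.05)
    print("  rim z",np.median(W[G][:,2]).round(4))
    a,b=map(int,proj(n,np.array([.604,-.1146,.075]),k));a=min(max(a,70),490);b=min(max(b,70),350)
    ims.append(cv2.resize(im[b-70:b+70,a-70:a+70],(266,266)))
cv2.imwrite(f"pics/{sys.argv[1]}",np.hstack(ims))
E
python3 chk.py g.png
```

```text
time_s: 22.0
tcp_pos: [0.5998, -0.1557, 0.1882]
eef_rot: [-93.1, 89.9, -7.4]
contact_force: [0.2, -0.4, 0.0]
gripper_width: 0.0613
wrist 1070 top z [0.1116 0.1126] ((603.7276000976562, -116.3177261352539), (44.80809783935547, 14.707094192504883), 85.90196990966797) yaw 86.1
  flange top z (locked .080), tilt 0.074 [-0.0013 -0.031   0.0743]
  rim z 0.0588
scene 107 top z [0.1122 0.1151] ((602.6161499023438, -116.09294891357422), (46.64180374145508, 18.630895614624023), 81.46915435791016) yaw 85.2
  flange top z (locked .080), tilt 0.0749 [0.1561 0.0539 0.0763]
  rim z 0.059
side 166 top z [0.1114 0.1131] ((601.8973388671875, -114.45257568359375), (49.57251739501953, 15.8848295211792), 84.38821411132812) yaw 87.0
  flange top z (locked .080), tilt 0.0741 [0.0999 0.0513 0.075 ]
  rim z 0.0589
```

View pics/g.png

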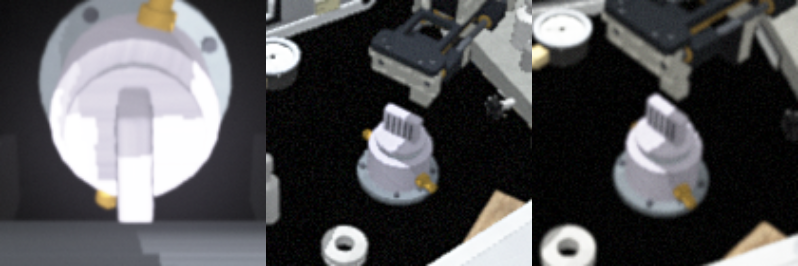

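```bash
python3 -c "
from h import *
for n in ['side']:
    im,d=r.capture(n);W=cloud(n,d)
    for q in ['weight','oil_bottle','ring_gauge','adaptor','gauge']:
        for m in r.masks_of(q,n)[:1]: p=W[m['pixels']&(d>0)];print(q,np.percentile(p,5,0).round(3),np.percentile(p,95,0).round(3))
print(r.close_job())"
```

```text
weight [ 0.443 -0.023  0.006] [ 0.465 -0.005  0.105]
oil_bottle [0.43  0.232 0.002] [0.468 0.263 0.097]
ring_gauge [ 0.432 -0.144  0.003] [ 0.478 -0.1    0.02 ]
adaptor [0.544 0.159 0.001] [0.57  0.196 0.041]
gauge [0.619 0.091 0.004] [0.708 0.155 0.041]
the job is handed in; nothing more can be done
None
```

The cap is fitted and looks locked, but I may have exceeded the 60 N limit when turning it against the stop. I gripped it by the wing, lined the lugs up with the slots (about -27.5° in the world frame), and pressed it down until the flange met the rim at about 12 N. I then turned it clockwise to the stop, eased it up into the notches and let go. I handed the job in at about 22 s.

**Locked position:** In the last pictures the flange top is about 14–15 mm above the rim nominal height and the wing top about 112 mm up. Both match the locked height (17 mm). The wing lies about 66° clockwise of the slots.

**Upright:** The wrist view shows almost no tilt (about 0.03). The scene and side fits gave 0.05–0.16, but from few, oblique points, so I relied on the wrist view.

**Other things on the worktop:** In the side view the weight, bottle, ring, adaptor and gauge stand where they were, within a few mm. I did not re-check the wooden box, but the arm never went near it. The gripper was clear of everything at the end.

**The force doubt:** At the stop I ran three small turns without checking between them, and the vertical moment briefly read about 0.79 N m. The 60 N limit is reached at about 0.5 N m. I backed off at once. The reading may include an off-axis share, so I can't say for certain whether the limit was passed.

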